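# Rock a paint-seized stopper out of its can

## Robot

A 6-joint arm with a two-finger parallel gripper is mounted at the origin on the work surface. World frame = base frame: x ahead of the robot, y to its left, z up, the work surface at z = 0. Lengths are in m, angles in rad, forces in N, time in s.
With the tool pointing down it reaches from about 0.25 to 0.725 m from the base axis. Payload 4 kg.
Tool frame: the origin (TCP) lies on the centre line of the jaws, within the pads' length; the fingertips stand 19 mm ahead of it and the grasp point (between the pads) is the TCP; z points along the fingers, y is the line along which they close (so a half turn about z gives the same grasp; the last joint's range is limited). The gripper opens to 85 mm and grips with 20 to 120 N. Pads are 22 mm wide; open, the fingers measure 114 mm over their backs; the gripper's body (76 mm by 85 mm) begins 54 mm behind the grasp point. The pads swing forward as they close: fully open they stand 13 mm farther back than shut.
Start: joints at [-1.127, 0.241, 0.005, 1.335, 0, 1.571], TCP at [0.215, -0.452, 0.25] pointing down, gripper open.
Joint ranges: [-2.72, 2.72], [-1.05, 1.87], [-1.09, 1.28], [-1.99, 2.15], [-1.42, 1.44], [-3.14, 3.14]. Speed limits (rad/s): [2.79, 2.79, 3.14, 3.14, 3.14, 3.14].

## Interface

Orientations are given as a unit quaternion [w, x, y, z].
In Python, from plant import ctrl gives the robot as it stands. The module is installed in compiled form; this text tells all that it offers.
- The arm moves only by the tool apply_moves, never from a script. Its argument "targets" is a list of rows, each an object with "delta_pos": the shift along the tool's x, y, z in cm, a list of three; "angular": the turn, a rotation vector about the tool's x, y, z in degrees, a list of three; "fingers": the finger opening in cm, from 0 to 8.54. A call has exactly 8 rows; each row is the pose to reach, as a shift and turn from the pose commanded when the call began, along the tool's axes at that moment; what a row does not reach only later rows make up. A row lasts 1/12 s, in which the tool goes at most 41.7 mm and 7.16 degrees, less where a joint would pass 70% of its speed; a pose out of reach is approached as far as the arm can. A call with a gripper value outside its range is refused whole. The fingers move at their own pace and stop on an object; "newtons" is the grip in N (left out, the last holds). Time passes only in rows, so rows that repeat a pose let the fingers close, or fill a call up. It gives the time, the measured TCP pose, the force, the opening and the grip force at its end, in the units of the state.
- ctrl.get_obs(): the state, without advancing time (a new reading comes with each control period).
- ctrl.get_image(name): name is "side" or "top" or "wrist"; returns a dict with "pixels" (420x560x3 uint8, red, green, blue), "range_z" (420x560 float32, m along the optical axis (not along the pixel's ray), 0 where there is no reading), "intrinsics" (3x3 intrinsics, pixels), "D" ([k1, k2, p1, p2, k3] as OpenCV has them; the pictures are not rectified), "T" (4x4, takes a point from camera to world coordinates). Camera axes: x right, y down, z forward; pixel columns grow to the right and rows downward; lengths in m; the calibration is good to about 2 mm. A picture is of the moment at which its call begins.
- ctrl.sign_off(): hands the job in; it is judged then, once.
The state is a dict: "clock": time; "joints": joint angles; "qvel": joint speeds; "effort": joint torques, N m; "tcp_pos": TCP position; "tool_rot": TCP orientation; "ft_force": force on the tool from outside, world axes, zero at the start; "ft_torque": the same for the moment, N m; "width": finger opening in m; "gripper_force": force on a finger pad.
Only numpy, scipy, OpenCV 4.12 (cv2) and the standard library are available. Lean on these libraries where they do the work, as an engineer would, in place of code of your own. Each camera call takes 0.05 s, during which the arm holds its last target. There are 200 camera calls.

## Task

The red stopper of the green brush-cleaner can is seized with dried paint. Rock its handle back and forth in small arcs between the stop pins while easing it upward until it breaks free, without lifting the can or wrenching it round in its stand; then set the stopper down gently in the beige bowl, not dropping it, and leave everything else where it is.

Things in the scene. Friction and masses are not known exactly. Their poses are not given: they have to be found in the camera images.
- stopper: red stopper, 0.1 kg, 84 mm long. Origin on its axis at the underside of its disc (48 mm across, 6 thick), z up. Above: the handle, a bar 42 mm long (x), 14 thick (y), from z = 6 to 46 mm. In the handle's line a tab 8 mm wide sticks out of the disc at each side, to x = +/-34 mm. Below: a round-nosed shank 22 mm across, to z = -38 mm. As found, the disc rests on the can's neck
- grip (a point): point on the stopper's axis 36 mm above its origin, where to grip the handle across its 14 mm thickness with 60 N or more; fingertips then just clear the stop pins
- middle (a point): point on the stopper's axis 2 mm above its origin, about the middle of its length. Paint grips the shank with 20 to 32 N of friction against the way it slides: a straight pull lifts the can, but while being turned (0.2 to 0.4 N m) it creeps up under a small pull, some 1 to 2 mm per 0.4 rad at 5 to 9 N. Climbing over 2 mm per 0.4 rad risks lifting the can
- neck (a point): centre of the rim of the can's steel neck (40 mm across, 143 mm above the shelf), z up. After 7 to 12 mm of rise the paint lets go (the stopper may spring up a little) and it lifts out freely. Four steel stop pins, 6 mm thick, stand 31 mm from the axis, tops 13 mm above the rim, a pair about each tab
- stand: dark steel stand under the can, fixed: plate 150 x 150 x 12 mm, four corner posts to 52 mm height; origin at the centre of its underside. Between the pins the stopper can turn 0.4 rad in all; where in that arc it starts is not known (the nearer stop may be only 0.02 rad off), so feel for the stops
- can (a joint): rise of the can in its stand, m; 0 is down. Only its weight holds it: a net upward pull of about 13 N lifts it
- can_turn (a joint): twist of the can in its stand, rad, positive to the left seen from above (counterclockwise); 0 as found. It holds up to about 0.7 N m, then slips round, as when a tab is pressed hard on a stop pin. Turning freely leaves little or no standing moment against the turn once the hand stops; on a pin one of 0.2 N m or more stays and grows with each step
- bowl: beige ceramic bowl, 0.6 kg, 160 mm across the rim, 60 mm high, wall 6 mm; origin at the centre of its underside, inner floor about 6 mm above. It stands loose on the shelf and must not be pushed along. The stopper need not stand in it: it may lie over
- tin0: closed half-litre tin, blue band, 86 mm across, 101 mm high, origin at the centre of its underside; leave alone
- tin1: closed half-litre tin, yellow band, 86 mm across, 101 mm high, origin at the centre of its underside; leave alone
- roller_frame: small aluminium roller frame lying flat, about 300 mm long, 22 mm high; origin on the shelf where the handle meets the wire; leave alone
There are look-alikes about, which are no part of the job. Of the things that look like the bowl, take the one that is farthest to the robot's left at the start. Leave any turquoise look-alike of the stopper alone.

How it is judged:
On the way, in this order (a step that is already met when the one before it is completed fails the run):
1. the stopper has worked up 5 mm in the neck (z of stopper in the frame of neck above 0.005 m), for 0.1 s.
2. the stopper is clear of the neck, more than 45 mm above its seat (z of stopper in the frame of neck above 0.045 m), for 0.1 s.
3. the stopper touches the bowl while the fingers still hold it (contact force between stopper and bowl above 0.2 N and contact force between the fingers and stopper above 0.5 N), for 0.05 s.
At the end, for the whole second after the job is handed in: The stopper lies at rest in the bowl, its middle within 60 mm of the bowl's axis and below 85 mm; the bowl stands level (within 0.1 rad) and the can is down in its stand (within 3 mm) (horizontal distance between middle and bowl below 0.06 m and height (world z) of middle below 0.085 m and contact force between stopper and bowl above 0.2 N and linear speed of stopper below 0.03 m/s and angle between bowl's own z axis and vertical below 0.1 rad and value of joint can below 0.003 m); the robot touches nothing.
It fails at once if the can is lifted more than 5 mm out of its stand (value of joint can above 0.005 m).
It fails at once if the can is wrenched round more than 0.06 rad in its stand (value of joint can_turn above 0.06 rad or value of joint can_turn below -0.06 rad).
It fails at once if the bowl is pushed more than 30 mm (distance of bowl from where it was at the start of the episode above 0.03 m).
It fails at once if a tin or the roller frame is moved more than 20 mm (distance of any of tin0, tin1, roller_frame from where it was at the start of the episode above 0.02 m).
It also fails if it takes over 67 s, if anything falls off the work surface, if the arm or the gripper's body presses on something with over 40 N, if the wrist force passes 120 N, or if a joint passes its speed limit or range.

## Working session

There is one attempt and no reset: what is moved stays moved. The work goes in short steps, Python scripts to look and compute and a tool call to move; the robot and the scene stay as the last step left them, time stands still between calls to the robot, and variables do not carry over. Pictures are saved under pics/ and viewed, at most 10 in all, crops included, and the job is handed in when it is done.

Besides the shell and the picture viewer there is one more tool, called as name(argument=value, ...), one argument or row to a line, values as JSON. apply_moves: Moves the arm, as the interface text tells. Its arguments: {"type":"object","properties":{"targets":{"type":"array","items":{"type":"object","properties":{"delta_pos":{"type":"array","items":{"type":"number"}},"angular":{"type":"array","items":{"type":"number"}},"fingers":{"type":"number"}}}},"newtons":{"type":"number"}},"required":["targets"]}

```bash
mkdir -p pics
python3 - <<'E'
from plant import ctrl
import cv2,pickle
o=ctrl.get_obs();print({k:(v if not hasattr(v,'round') else v.round(4) if hasattr(v,'shape') else v) for k,v in o.items()})
for n in ("top","side"):
    r=ctrl.get_image(n);pickle.dump(r,open(n+'.pkl','wb'))
    cv2.imwrite(f'pics/{n}0.png',cv2.cvtColor(r['pixels'],cv2.COLOR_RGB2BGR))
    print(n,r['intrinsics'].round(1).tolist(),r['T'].round(3).tolist(),r['D'])
E
```

```text
{'clock': 0.0, 'joints': array([-1.127 ,  0.2414,  0.0037,  1.3352,  0.    ,  1.5708]), 'qvel': array([ 0.001 , -0.0002,  0.0008,  0.0005, -0.0021, -0.0003]), 'effort': array([ 1.10000e-03, -3.72323e+01,  2.52405e+01,  1.70000e-02,
        1.00000e-04, -0.00000e+00]), 'tcp_pos': array([ 0.2144, -0.451 ,  0.2494]), 'tool_rot': array([-1.000e-03,  9.755e-01,  2.201e-01, -2.000e-04]), 'ft_force': array([-0.0545,  0.3367,  0.2959]), 'ft_torque': array([-0.0173, -0.0274,  0.071 ]), 'gripper_force': 0.0, 'width': 0.08518246165264472}
top [[522.5, 0.0, 280.7], [0.0, 522.5, 217.4], [0.0, 0.0, 1.0]] [[-0.007, -0.989, 0.149, 0.406], [-1.0, 0.012, 0.029, -0.105], [-0.031, -0.148, -0.988, 1.227], [0.0, 0.0, 0.0, 1.0]] [0.00669427 0.         0.         0.         0.        ]
side [[400.2, 0.0, 280.1], [0.0, 400.2, 210.4], [0.0, 0.0, 1.0]] [[-1.0, 0.014, -0.001, 0.538], [0.008, 0.496, -0.868, 0.589], [-0.012, -0.868, -0.496, 0.515], [0.0, 0.0, 0.0, 1.0]] [0.035157 0.       0.       0.       0.      ]
```

View pics/top0.png

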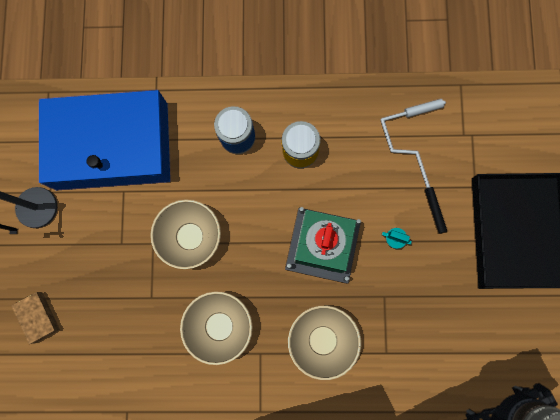

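View pics/side0.png

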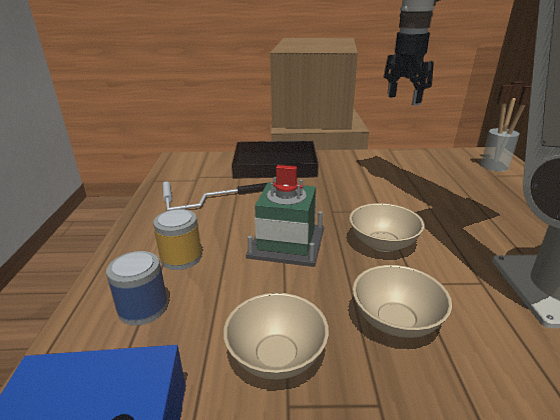

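The top picture shows these candidates:
- **Stopper:** the red one on the green can at (326,238), or the turquoise look-alike at (397,238). I choose the red one.
- **Bowls:** at (185,235), (216,328) and (325,342). I choose (185,235), which is farthest left (+y). In the side view it is at (277,335).

Next I'll take a close crop and measure.

```bash
cat > h.py <<'E'
import numpy as np,cv2,pickle
def ray(r,u,v):
    p=cv2.undistortPoints(np.array([[[u,v]]],float),r['intrinsics'],r['D'])[0,0]
    return r['T'][:3,:3]@np.array([p[0],p[1],1]),r['T'][:3,3]
def tri(obs):
    A=np.zeros((3,3));b=np.zeros(3);L=[]
    for r,u,v in obs:
        d,c=ray(r,u,v);d=d/np.linalg.norm(d);P=np.eye(3)-np.outer(d,d);A+=P;b+=P@c;L.append((P,c))
    x=np.linalg.solve(A,b);return x,[np.linalg.norm(P@(x-c)) for P,c in L]
def cloud(r):
    z=r['range_z'];v,u=np.mgrid[:420,:560]
    p=cv2.undistortPoints(np.stack([u,v],-1).reshape(-1,1,2).astype(float),r['intrinsics'],r['D'])[:,0].reshape(420,560,2)
    X=np.dstack([p[...,0]*z,p[...,1]*z,z]);return X@r['T'][:3,:3].T+r['T'][:3,3],z>0
E
python3 - <<'E'
from h import *
t=pickle.load(open('top.pkl','rb'));s=pickle.load(open('side.pkl','rb'))
def red(r):
    p=r['pixels'].astype(int);return (p[...,0]>120)&(p[...,1]<70)&(p[...,2]<70)
for n,r in(('top',t),('side',s)):
    X,ok=cloud(r);m=red(r)&ok;P=X[m];z=P[:,2]
    print(n,m.sum(),'z',np.percentile(z,[1,10,50,90,99]).round(3))
    for lo,hi in((.18,.2),(.14,.16)):
        Q=P[(z>lo)&(z<hi)]
        if len(Q)>9:
            c=Q[:,:2].mean(0);w,V=np.linalg.eigh(np.cov((Q[:,:2]-c).T));a=V[:,1];pr=(Q[:,:2]-c)@a
            print(' slab',lo,len(Q),c.round(4),'ext',np.ptp(Q[:,:2],0).round(3),'axis deg',np.degrees(np.arctan2(a[1],a[0])).round(1),np.ptp(pr).round(3),np.sqrt(w*12).round(3))
    # bowl rim
    p=r['pixels']; u0,v0=((185,235) if n=='top' else (277,335))
    vv,uu=np.mgrid[:420,:560];near=(abs(uu-u0)<60)&(abs(vv-v0)<50)&ok&(X[...,2]>.052)&(X[...,2]<.07)
    Q=X[near];c,rad=cv2.minEnclosingCircle(Q[:,:2].astype(np.float32));print(' bowl rim',len(Q),np.round(c,4),round(rad,4),Q[:,2].max().round(4))
    near2=np.hypot(uu-u0,vv-v0)<4;print(' floor z',X[near2&ok].mean(0).round(4))
a=cv2.resize(t['pixels'][195:285,265:365],(800,720)[0:1]+(600,)[:1] if 0 else (667,600),interpolation=cv2.INTER_CUBIC)
cv2.imwrite('pics/crop1.png',cv2.cvtColor(a,cv2.COLOR_RGB2BGR))
E
```

```text
top 353 z [0.127 0.147 0.151 0.19  0.193]
 slab 0.18 144 [ 0.5233 -0.1661] ext [0.04  0.021] axis deg 166.9 0.041 [0.014 0.042]
 slab 0.14 199 [ 0.5215 -0.163 ] ext [0.064 0.044] axis deg -177.7 0.064 [0.047 0.052]
 bowl rim 795 [0.5464 0.1475] 0.0797 0.0675
 floor z [0.5498 0.1575 0.0073]
side 314 z [0.143 0.147 0.166 0.187 0.188]
 slab 0.18 72 [ 0.5237 -0.1625] ext [0.039 0.022] axis deg 166.7 0.039 [0.014 0.041]
 slab 0.14 123 [ 0.5249 -0.1544] ext [0.06  0.029] axis deg 169.5 0.06 [0.022 0.051]
 bowl rim 1540 [0.5472 0.1479] 0.0804 0.0619
 floor z [0.5457 0.1163 0.0091]
```

View pics/crop1.png

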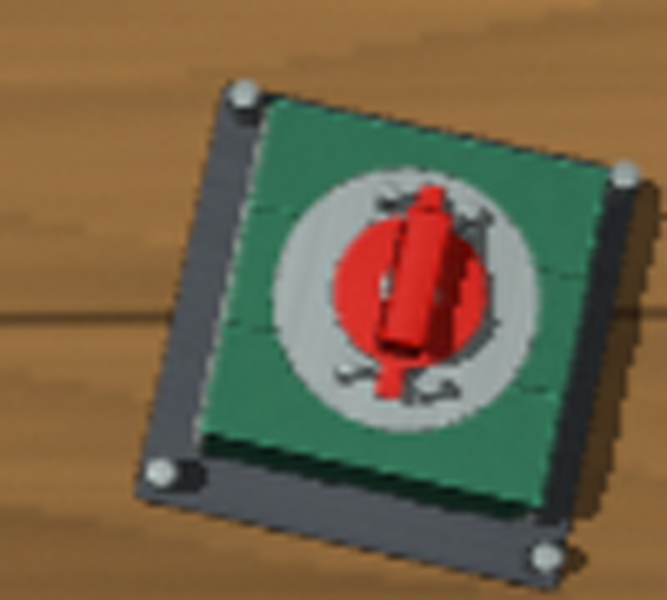

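The crop shows the red stopper on the can, its handle running from (392,395) to (433,190), with a pair of pins about each tab. The pins look roughly symmetric about the tabs. The handle yaw is about −13°. I'll approach in two moves and check the joint 6 direction on the way.

apply_moves(
  targets=[
    {"delta_pos": [3, -1, 0], "angular": [0, 0, 5]},
    {"delta_pos": [6, -2, 0], "angular": [0, 0, 10]},
    {"delta_pos": [10, -3, 0], "angular": [0, 0, 15]},
    {"delta_pos": [14, -4.4, 0], "angular": [0, 0, 20]},
    {"delta_pos": [18, -5.7, 0], "angular": [0, 0, 20]},
    {"delta_pos": [22, -7, 0], "angular": [0, 0, 20]},
    {"delta_pos": [26, -8.2, 0], "angular": [0, 0, 20]},
    {"delta_pos": [30, -9.5, 0], "angular": [0, 0, 20]},
  ],
  newtons=70,
)

```text
invalid input
```

```bash
cat >> h.py <<'E'
from scipy.spatial.transform import Rotation as R
def Rt(o): q=o['tool_rot'];return R.from_quat([q[1],q[2],q[3],q[0]])
def plan(o,pos,yaw):
    "delta cm, rotvec deg to reach world pos with tool x at yaw (deg), tool down"
    r=Rt(o);g=R.from_euler('z',yaw,degrees=True)*R.from_euler('x',180,degrees=True)
    return (r.inv().apply(np.array(pos)-o['tcp_pos'])*100).round(2),np.degrees((r.inv()*g).as_rotvec()).round(1)
def show(o):
    print('t',round(o['clock'],2),'J',o['joints'].round(3),'tcp',o['tcp_pos'].round(4),'yaw',np.degrees(np.arctan2(*Rt(o).as_matrix()[[1,0],0])).round(2),'F',o['ft_force'].round(2),'M',o['ft_torque'].round(3),'w',round(o['width'],4),'g',o['gripper_force'])
E
python3 - <<'E'
from h import *
from plant import ctrl
o=ctrl.get_obs();show(o)
for y in(-13,167):print(plan(o,[.5235,-.1643,.25],y))
E
```

```text
t 0.1 J [-1.127  0.241  0.004  1.335 -0.     1.571] tcp [ 0.2144 -0.4511  0.2495] yaw 25.42 F [0.86 0.07 0.07] M [ 0.014 -0.052 -0.034] w 0.0853 g 0.0
(array([ 4.022e+01, -1.263e+01, -3.000e-02]), array([-0.1,  0. , 38.4]))
(array([ 4.022e+01, -1.263e+01, -3.000e-02]), array([-0.000e+00, -1.000e-01, -1.416e+02]))
```

apply_moves(
  targets=[
    {"delta_pos": [3, -1, 0], "angular": [0, 0, 5], "fingers": 8.5},
    {"delta_pos": [6, -2, 0], "angular": [0, 0, 10], "fingers": 8.5},
    {"delta_pos": [10, -3, 0], "angular": [0, 0, 15], "fingers": 8.5},
    {"delta_pos": [14, -4.4, 0], "angular": [0, 0, 20], "fingers": 8.5},
    {"delta_pos": [18, -5.7, 0], "angular": [0, 0, 20], "fingers": 8.5},
    {"delta_pos": [22, -7, 0], "angular": [0, 0, 20], "fingers": 8.5},
    {"delta_pos": [26, -8.2, 0], "angular": [0, 0, 20], "fingers": 8.5},
    {"delta_pos": [30, -9.5, 0], "angular": [0, 0, 20], "fingers": 8.5},
  ],
  newtons=70,
)

```text
clock: 0.77
tcp_pos: [0.4444, -0.2366, 0.25]
tool_rot: [-0.0, 0.999, 0.047, -0.0]
ft_force: [0.6, -0.7, -0.1]
width: 0.0854
gripper_force: 0.0
```

Run:
```python
from h import *
from plant import ctrl
o=ctrl.get_obs();show(o)
for y in(-13,167):print(plan(o,[.5235,-.1643,.25],y))
```

```text
t 0.77 J [-0.489  0.248  0.014  1.337 -0.     2.558] tcp [ 0.4444 -0.2366  0.25  ] yaw 5.42 F [ 0.57 -0.66 -0.15] M [-0.041  0.006 -0.047] w 0.0854 g 0.0
(array([ 8.56, -6.45, -0.  ]), array([-0. ,  0. , 18.4]))
(array([ 8.56, -6.45, -0.  ]), array([  -0. ,   -0. , -161.6]))
```

apply_moves(
  targets=[
    {"delta_pos": [3, -2, 0], "angular": [0, 0, -7], "fingers": 8.5},
    {"delta_pos": [6, -4.5, 0], "angular": [0, 0, -14], "fingers": 8.5},
    {"delta_pos": [8.56, -6.45, 0], "angular": [0, 0, -21], "fingers": 8.5},
    {"delta_pos": [8.56, -6.45, 0], "angular": [0, 0, -28], "fingers": 8.5},
    {"delta_pos": [8.56, -6.45, 0], "angular": [0, 0, -35], "fingers": 8.5},
    {"delta_pos": [8.56, -6.45, 0], "angular": [0, 0, -42], "fingers": 8.5},
    {"delta_pos": [8.56, -6.45, 0], "angular": [0, 0, -49], "fingers": 8.5},
    {"delta_pos": [8.56, -6.45, 0], "angular": [0, 0, -56], "fingers": 8.5},
  ],
)

```text
clock: 1.43
tcp_pos: [0.5223, -0.1657, 0.2496]
tool_rot: [-0.001, 0.858, 0.514, -0.001]
ft_force: [0.0, -0.1, -0.1]
width: 0.085
gripper_force: 0.0
```

apply_moves(
  targets=[
    {"delta_pos": [0, 0, 0], "angular": [0, 0, -7], "fingers": 8.5},
    {"delta_pos": [0, 0, 0], "angular": [0, 0, -14], "fingers": 8.5},
    {"delta_pos": [0, 0, 0], "angular": [0, 0, -21], "fingers": 8.5},
    {"delta_pos": [0, 0, 0], "angular": [0, 0, -28], "fingers": 8.5},
    {"delta_pos": [0, 0, 0], "angular": [0, 0, -35], "fingers": 8.5},
    {"delta_pos": [0, 0, 0], "angular": [0, 0, -42], "fingers": 8.5},
    {"delta_pos": [0, 0, 0], "angular": [0, 0, -49], "fingers": 8.5},
    {"delta_pos": [0, 0, 0], "angular": [0, 0, -56], "fingers": 8.5},
  ],
)

```text
clock: 2.1
tcp_pos: [0.5222, -0.1659, 0.2497]
tool_rot: [-0.001, 0.517, 0.856, -0.0]
ft_force: [-0.3, 0.5, 0.6]
width: 0.0851
gripper_force: 0.0
```

apply_moves(
  targets=[
    {"delta_pos": [0, 0, 0], "angular": [0, 0, -7], "fingers": 8.5},
    {"delta_pos": [0, 0, 0], "angular": [0, 0, -14], "fingers": 8.5},
    {"delta_pos": [0, 0, 0], "angular": [0, 0, -21], "fingers": 8.5},
    {"delta_pos": [0, 0, 0], "angular": [0, 0, -28], "fingers": 8.5},
    {"delta_pos": [0, 0, 0], "angular": [0, 0, -35], "fingers": 8.5},
    {"delta_pos": [0, 0, 0], "angular": [0, 0, -42], "fingers": 8.5},
    {"delta_pos": [0, 0, 0], "angular": [0, 0, -49.6], "fingers": 8.5},
    {"delta_pos": [0, 0, 0], "angular": [0, 0, -49.6], "fingers": 8.5},
  ],
)

```text
clock: 2.77
tcp_pos: [0.5222, -0.1659, 0.2497]
tool_rot: [-0.001, 0.112, 0.994, 0.0]
ft_force: [-0.2, 0.1, -0.5]
width: 0.0851
gripper_force: 0.0
```

```bash
cat > red.py <<'E'
from h import *
from plant import ctrl
import sys
o=ctrl.get_obs();show(o)
r=ctrl.get_image('wrist');pickle.dump(r,open('wrist.pkl','wb'))
cv2.imwrite(f'pics/{sys.argv[1]}.png',cv2.cvtColor(r['pixels'],cv2.COLOR_RGB2BGR))
X,ok=cloud(r);p=r['pixels'].astype(int);m=(p[...,0]>110)&(p[...,1]<80)&(p[...,2]<80)&ok
P=X[m];z=P[:,2];print(m.sum(),np.percentile(z,[1,50,99]).round(4))
zt=np.percentile(z,97)
for nm,Q in(('top',P[z>zt-.006]),('disc',P[(z<zt-.035)&(z>zt-.046)])):
    if len(Q)<10:continue
    rc=cv2.minAreaRect(Q[:,:2].astype(np.float32));print(nm,len(Q),Q[:,2].mean().round(4),np.round(rc[0],4),np.round(rc[1],4),round(rc[2],1),'mean',Q.mean(0).round(4))
print(plan(o,[.5235,-.1643,.25],167))
E
python3 red.py w1
```

```text
t 2.77 J [-0.308  0.338  0.136  1.37  -0.    -0.084] tcp [ 0.5222 -0.1659  0.2497] yaw 167.16 F [-0.2   0.13 -0.47] M [-0.017  0.024 -0.022] w 0.0851 g 0.0
3613 [0.146  0.1493 0.1891]
top 1468 0.1877 [ 0.5202 -0.1655] [0.0136 0.0413] 76.7 mean [ 0.5224 -0.1663  0.1877]
disc 1864 0.148 [ 0.5183 -0.1666] [0.0516 0.047 ] 25.9 mean [ 0.5212 -0.1687  0.148 ]
(array([-0.09,  0.19, -0.03]), array([ 0. , -0.1,  0.2]))
```

View pics/w1.png

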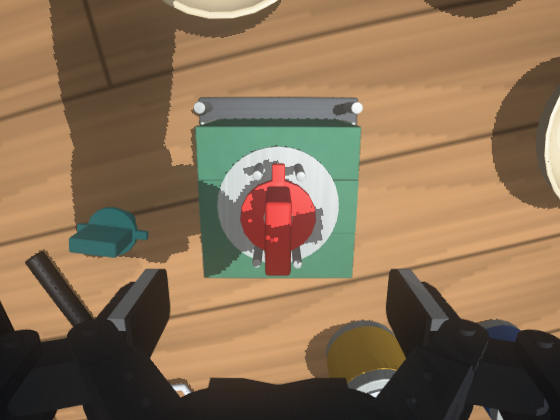

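The wrist view shows the handle at (278,230), centred between the pads at (140,320) and (415,320). The tabs sit near mid-gap between the pins at (258,172)/(300,172) and (257,257)/(297,257). The handle top measures z = 0.189 in three views. I'll descend and grip.

apply_moves(
  targets=[
    {"delta_pos": [0, 0, 2], "angular": [0, 0, 0], "fingers": 6},
    {"delta_pos": [0, 0, 4], "angular": [0, 0, 0], "fingers": 5},
    {"delta_pos": [0, 0, 5.5], "angular": [0, 0, 0], "fingers": 4},
    {"delta_pos": [0, 0, 6.5], "angular": [0, 0, 0], "fingers": 4},
    {"delta_pos": [0, 0, 7.05], "angular": [0, 0, 0], "fingers": 4},
    {"delta_pos": [0, 0, 7.05], "angular": [0, 0, 0], "fingers": 4},
    {"delta_pos": [0, 0, 7.05], "angular": [0, 0, 0], "fingers": 4},
    {"delta_pos": [0, 0, 7.05], "angular": [0, 0, 0], "fingers": 4},
  ],
  newtons=80,
)

```text
clock: 3.48
tcp_pos: [0.5232, -0.1662, 0.1809]
tool_rot: [0.001, 0.113, 0.994, -0.0]
ft_force: [-0.1, 0.2, -0.3]
width: 0.04
gripper_force: 0.0
```

apply_moves(
  targets=[
    {"delta_pos": [0, 0, 0], "angular": [0, 0, 0], "fingers": 3},
    {"delta_pos": [0, 0, 0], "angular": [0, 0, 0], "fingers": 2},
    {"delta_pos": [0, 0, 0], "angular": [0, 0, 0], "fingers": 1.6},
    {"delta_pos": [0, 0, 0], "angular": [0, 0, 0], "fingers": 1.3},
    {"delta_pos": [0, 0, 0], "angular": [0, 0, 0], "fingers": 0.8},
    {"delta_pos": [0, 0, 0], "angular": [0, 0, 0], "fingers": 0.5},
    {"delta_pos": [0, 0, 0], "angular": [0, 0, 0], "fingers": 0},
    {"delta_pos": [0, 0, 0], "angular": [0, 0, 0], "fingers": 0},
  ],
  newtons=80,
)

```text
clock: 4.15
tcp_pos: [0.5229, -0.1661, 0.1806]
tool_rot: [0.001, 0.113, 0.994, -0.0]
ft_force: [-0.5, 0.2, 6.0]
width: 0.0131
gripper_force: 78.2
```

```bash
cat > s.py <<'E'
from h import *
from plant import ctrl
show(ctrl.get_obs())
E
python3 s.py
```

```text
t 4.15 J [-0.308  0.374  0.005  1.201  0.    -0.081] tcp [ 0.5229 -0.1661  0.1806] yaw 167.03 F [-0.47  0.16  6.02] M [ 0.089  0.19  -0.075] w 0.0131 g 78.19495797157288
```

apply_moves(
  targets=[
    {"delta_pos": [0, 0, -0.02], "angular": [0, 0, 0.5], "fingers": 0},
    {"delta_pos": [0, 0, -0.04], "angular": [0, 0, 1], "fingers": 0},
    {"delta_pos": [0, 0, -0.06], "angular": [0, 0, 1.5], "fingers": 0},
    {"delta_pos": [0, 0, -0.08], "angular": [0, 0, 2], "fingers": 0},
    {"delta_pos": [0, 0, -0.1], "angular": [0, 0, 2.5], "fingers": 0},
    {"delta_pos": [0, 0, -0.1], "angular": [0, 0, 3], "fingers": 0},
    {"delta_pos": [0, 0, -0.1], "angular": [0, 0, 3], "fingers": 0},
    {"delta_pos": [0, 0, -0.1], "angular": [0, 0, 3], "fingers": 0},
  ],
)

```text
clock: 4.82
tcp_pos: [0.5227, -0.166, 0.1806]
tool_rot: [0.0, 0.139, 0.99, 0.0]
ft_force: [1.3, -0.1, 2.2]
width: 0.0128
gripper_force: 77.9
```

```bash
python3 s.py
```

```text
t 4.82 J [-0.308  0.374  0.006  1.203  0.    -0.028] tcp [ 0.5227 -0.166   0.1806] yaw 164.01 F [ 1.29 -0.07  2.19] M [-0.019 -0.297  0.014] w 0.0128 g 77.87312150001526
```

apply_moves(
  targets=[
    {"delta_pos": [0, 0, -0.04], "angular": [0, 0, 0.5], "fingers": 0},
    {"delta_pos": [0, 0, -0.08], "angular": [0, 0, 1], "fingers": 0},
    {"delta_pos": [0, 0, -0.12], "angular": [0, 0, 1.5], "fingers": 0},
    {"delta_pos": [0, 0, -0.16], "angular": [0, 0, 2], "fingers": 0},
    {"delta_pos": [0, 0, -0.2], "angular": [0, 0, 2.5], "fingers": 0},
    {"delta_pos": [0, 0, -0.2], "angular": [0, 0, 3], "fingers": 0},
    {"delta_pos": [0, 0, -0.2], "angular": [0, 0, 3], "fingers": 0},
    {"delta_pos": [0, 0, -0.2], "angular": [0, 0, 3], "fingers": 0},
  ],
)

```text
clock: 5.48
tcp_pos: [0.5217, -0.1658, 0.1816]
tool_rot: [-0.001, 0.165, 0.986, 0.0]
ft_force: [3.6, -0.2, -14.5]
width: 0.0126
gripper_force: 77.9
```

```bash
python3 s.py
```

```text
t 5.48 J [-0.308  0.374  0.008  1.208 -0.     0.024] tcp [ 0.5217 -0.1658  0.1816] yaw 161.01 F [  3.57  -0.19 -14.49] M [-0.232 -1.009 -0.017] w 0.0126 g 77.88888931274414
```

apply_moves(
  targets=[
    {"delta_pos": [0, 0, 0.08], "angular": [0, 0, 0], "fingers": 0},
    {"delta_pos": [0, 0, 0.08], "angular": [0, 0, -1], "fingers": 0},
    {"delta_pos": [0, 0, 0.08], "angular": [0, 0, -2], "fingers": 0},
    {"delta_pos": [0, 0, 0.08], "angular": [0, 0, -3], "fingers": 0},
    {"delta_pos": [0, 0, 0.08], "angular": [0, 0, -4], "fingers": 0},
    {"delta_pos": [0, 0, 0.08], "angular": [0, 0, -5], "fingers": 0},
    {"delta_pos": [0, 0, 0.08], "angular": [0, 0, -6], "fingers": 0},
    {"delta_pos": [0, 0, 0.08], "angular": [0, 0, -6], "fingers": 0},
  ],
)

```text
clock: 6.15
tcp_pos: [0.5223, -0.1658, 0.1824]
tool_rot: [-0.0, 0.112, 0.994, 0.0]
ft_force: [-0.1, 0.4, -7.4]
width: 0.0128
gripper_force: 78.9
```

```bash
python3 s.py
```

```text
t 6.15 J [-0.308  0.372  0.008  1.207  0.    -0.082] tcp [ 0.5223 -0.1658  0.1824] yaw 167.1 F [-0.07  0.39 -7.42] M [ 0.232 -0.026 -0.032] w 0.0128 g 78.93858432769775
```

```bash
cat > can.py <<'E'
from h import *
from plant import ctrl
s0=pickle.load(open('side.pkl','rb'));s=ctrl.get_image('side')
a=cv2.cvtColor(s0['pixels'],cv2.COLOR_RGB2GRAY).astype(np.float32);b=cv2.cvtColor(s['pixels'],cv2.COLOR_RGB2GRAY).astype(np.float32)
for nm,(v0,v1,u0,u1) in{'can body':(200,252,255,314),'neck':(190,204,264,308),'stopper':(180,190,274,300),'stand':(252,262,250,318)}.items():
    print(nm,[np.round(x,3) for x in cv2.phaseCorrelate(a[v0:v1,u0:u1],b[v0:v1,u0:u1],cv2.createHanningWindow((u1-u0,v1-v0),cv2.CV_32F))])
def red(r):
    p=r['pixels'].astype(int);return (p[...,0]>110)&(p[...,1]<80)&(p[...,2]<80)
for r in(s0,s):
    X,ok=cloud(r);m=red(r)&ok;vv,uu=np.nonzero(m);print('red rows',vv.min(),vv.max(),'pix/col bottom',np.mean([vv[uu==c].max() for c in range(278,296)]).round(2))
    p=r['pixels'].astype(int);g=(p[...,1]>p[...,0]+15)&(p[...,1]>p[...,2]+10)&ok;g[:, :250]=0;g[:,320:]=0
    print('green z max',np.percentile(X[g][:,2],[90,97]).round(4))
show(ctrl.get_obs())
im=cv2.resize(s['pixels'][130:270,235:335],(571,800)[:2] if 0 else (429,600),interpolation=cv2.INTER_CUBIC);cv2.imwrite('pics/cs.png',cv2.cvtColor(im,cv2.COLOR_RGB2BGR))
E
python3 can.py
```

```text
can body [array([-0.081,  0.046]), np.float64(1.002)]
neck [array([0.266, 0.864]), np.float64(0.756)]
stopper [array([ 0.076, -1.236]), np.float64(0.728)]
stand [array([ 0.18 , -0.019]), np.float64(0.953)]
red rows 1 194 pix/col bottom 189.56
green z max [0.1221 0.1225]Traceback (most recent call last):
  File "can.py", line 10, in <module>
    X,ok=cloud(r);m=red(r)&ok;vv,uu=np.nonzero(m);print('red rows',vv.min(),vv.max(),'pix/col bottom',np.mean([vv[uu==c].max() for c in range(278,296)]).round(2))
                                                                                                               ~~~~~~~~~~~~~^^
    return umr_maximum(a, axis, None, out, keepdims, initial, where)
ValueError: zero-size array to reduction operation maximum which has no identity
```

The can body has not moved in the side view (0.05 px). The stopper has risen about 1.2 px, so it is creeping up. I'll keep rocking at about 7 N.

apply_moves(
  targets=[
    {"delta_pos": [0, 0, -0.01], "angular": [0, 0, -1], "fingers": 0},
    {"delta_pos": [0, 0, -0.02], "angular": [0, 0, -2], "fingers": 0},
    {"delta_pos": [0, 0, -0.03], "angular": [0, 0, -3], "fingers": 0},
    {"delta_pos": [0, 0, -0.04], "angular": [0, 0, -4], "fingers": 0},
    {"delta_pos": [0, 0, -0.04], "angular": [0, 0, -5], "fingers": 0},
    {"delta_pos": [0, 0, -0.04], "angular": [0, 0, -6], "fingers": 0},
    {"delta_pos": [0, 0, -0.04], "angular": [0, 0, -6], "fingers": 0},
    {"delta_pos": [0, 0, -0.04], "angular": [0, 0, -6], "fingers": 0},
  ],
)

```text
clock: 6.87
tcp_pos: [0.5229, -0.1662, 0.1828]
tool_rot: [0.001, 0.061, 0.998, -0.0]
ft_force: [0.1, 0.7, -4.5]
width: 0.0126
gripper_force: 79.4
```

```bash
python3 s.py
```

```text
t 6.87 J [-0.308  0.372  0.009  1.207 -0.    -0.186] tcp [ 0.5229 -0.1662  0.1828] yaw 173.05 F [ 0.07  0.69 -4.5 ] M [ 0.036 -0.042  0.006] w 0.0126 g 79.3743109703064
```

apply_moves(
  targets=[
    {"delta_pos": [0, 0, -0.03], "angular": [0, 0, 1], "fingers": 0},
    {"delta_pos": [0, 0, -0.05], "angular": [0, 0, 3], "fingers": 0},
    {"delta_pos": [0, 0, -0.07], "angular": [0, 0, 5], "fingers": 0},
    {"delta_pos": [0, 0, -0.08], "angular": [0, 0, 7], "fingers": 0},
    {"delta_pos": [0, 0, -0.09], "angular": [0, 0, 9], "fingers": 0},
    {"delta_pos": [0, 0, -0.1], "angular": [0, 0, 11], "fingers": 0},
    {"delta_pos": [0, 0, -0.11], "angular": [0, 0, 12.5], "fingers": 0},
    {"delta_pos": [0, 0, -0.11], "angular": [0, 0, 12.5], "fingers": 0},
  ],
)

```text
clock: 7.53
tcp_pos: [0.5227, -0.1661, 0.1836]
tool_rot: [0.0, 0.17, 0.986, -0.0]
ft_force: [0.4, 0.0, -4.6]
width: 0.0126
gripper_force: 79.4
```

```bash
python3 s.py
```

```text
t 7.53 J [-0.308  0.372  0.011  1.209 -0.     0.033] tcp [ 0.5227 -0.1661  0.1836] yaw 160.47 F [ 0.44  0.02 -4.63] M [ 0.072 -0.034 -0.102] w 0.0126 g 79.37608480453491
```

apply_moves(
  targets=[
    {"delta_pos": [0, 0, -0.02], "angular": [0, 0, -1], "fingers": 0},
    {"delta_pos": [0, 0, -0.04], "angular": [0, 0, -3], "fingers": 0},
    {"delta_pos": [0, 0, -0.06], "angular": [0, 0, -5], "fingers": 0},
    {"delta_pos": [0, 0, -0.08], "angular": [0, 0, -7], "fingers": 0},
    {"delta_pos": [0, 0, -0.09], "angular": [0, 0, -9], "fingers": 0},
    {"delta_pos": [0, 0, -0.1], "angular": [0, 0, -11], "fingers": 0},
    {"delta_pos": [0, 0, -0.11], "angular": [0, 0, -13], "fingers": 0},
    {"delta_pos": [0, 0, -0.11], "angular": [0, 0, -13], "fingers": 0},
  ],
)

```text
clock: 8.2
tcp_pos: [0.5226, -0.166, 0.1847]
tool_rot: [0.0, 0.056, 0.998, -0.0]
ft_force: [0.4, -0.2, -4.1]
width: 0.0124
gripper_force: 79.3
```

```bash
python3 s.py
```

```text
t 8.2 J [-0.308  0.371  0.013  1.212 -0.    -0.196] tcp [ 0.5226 -0.166   0.1847] yaw 173.63 F [ 0.41 -0.16 -4.07] M [ 0.123 -0.086  0.15 ] w 0.0124 g 79.30981993675232
```

apply_moves(
  targets=[
    {"delta_pos": [0, 0, -0.02], "angular": [0, 0, 1], "fingers": 0},
    {"delta_pos": [0, 0, -0.04], "angular": [0, 0, 3], "fingers": 0},
    {"delta_pos": [0, 0, -0.06], "angular": [0, 0, 5], "fingers": 0},
    {"delta_pos": [0, 0, -0.08], "angular": [0, 0, 7], "fingers": 0},
    {"delta_pos": [0, 0, -0.09], "angular": [0, 0, 9], "fingers": 0},
    {"delta_pos": [0, 0, -0.1], "angular": [0, 0, 11], "fingers": 0},
    {"delta_pos": [0, 0, -0.11], "angular": [0, 0, 13], "fingers": 0},
    {"delta_pos": [0, 0, -0.11], "angular": [0, 0, 13], "fingers": 0},
  ],
)

```text
clock: 8.87
tcp_pos: [0.5225, -0.166, 0.1857]
tool_rot: [-0.0, 0.17, 0.985, -0.0]
ft_force: [0.1, 0.5, -6.0]
width: 0.0123
gripper_force: 79.3
```

```bash
python3 s.py
```

```text
t 8.87 J [-0.308  0.371  0.014  1.215 -0.     0.034] tcp [ 0.5225 -0.166   0.1857] yaw 160.43 F [ 0.11  0.48 -5.99] M [ 0.105 -0.026 -0.099] w 0.0123 g 79.28901314735413
```

apply_moves(
  targets=[
    {"delta_pos": [0, 0, -0.02], "angular": [0, 0, -1], "fingers": 0},
    {"delta_pos": [0, 0, -0.04], "angular": [0, 0, -3], "fingers": 0},
    {"delta_pos": [0, 0, -0.06], "angular": [0, 0, -5], "fingers": 0},
    {"delta_pos": [0, 0, -0.07], "angular": [0, 0, -7], "fingers": 0},
    {"delta_pos": [0, 0, -0.08], "angular": [0, 0, -9], "fingers": 0},
    {"delta_pos": [0, 0, -0.09], "angular": [0, 0, -11], "fingers": 0},
    {"delta_pos": [0, 0, -0.1], "angular": [0, 0, -13], "fingers": 0},
    {"delta_pos": [0, 0, -0.1], "angular": [0, 0, -13], "fingers": 0},
  ],
)

```text
clock: 9.53
tcp_pos: [0.5225, -0.1661, 0.1867]
tool_rot: [0.0, 0.056, 0.998, -0.0]
ft_force: [0.3, 1.3, -5.2]
width: 0.0129
gripper_force: 79.3
```

```bash
sed -i '/print(.red rows/d;s/^    X,ok=cloud(r).*$/    X,ok=cloud(r)/' can.py; sed -i '/^for r in(s0,s)/a\    X,ok=cloud(r)' can.py; python3 can.py
```

```text
can body [array([0.027, 0.119]), np.float64(0.951)]
neck [array([0.326, 1.073]), np.float64(1.247)]
stopper [array([ 0.695, -2.422]), np.float64(0.55)]
stand [array([0.441, 0.098]), np.float64(1.001)]
green z max [0.1221 0.1225]
green z max [0.122  0.1226]
t 9.58 J [-0.308  0.37   0.016  1.217 -0.    -0.195] tcp [ 0.5225 -0.1661  0.1868] yaw 173.56 F [ 0.04 -0.05 -5.03] M [-0.018 -0.045  0.201] w 0.0126 g 79.26925420761108
```

View pics/cs.png

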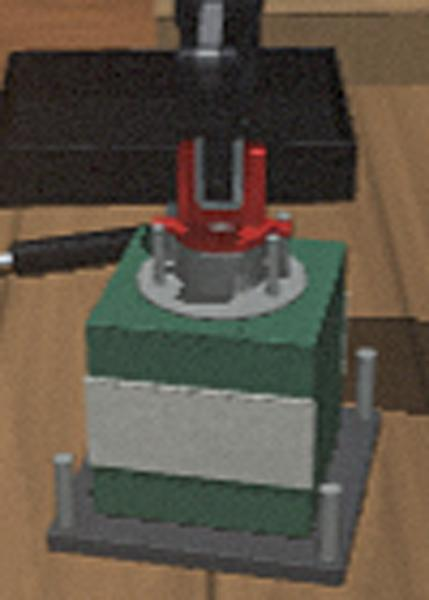

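The disc has lifted clear of the rim at (220,235), the tabs are between the pins, and the can is down (the green top is still at 0.1226). I'll continue, with a slightly smaller swing on the counterclockwise side.

apply_moves(
  targets=[
    {"delta_pos": [0, 0, -0.02], "angular": [0, 0, 1], "fingers": 0},
    {"delta_pos": [0, 0, -0.04], "angular": [0, 0, 3], "fingers": 0},
    {"delta_pos": [0, 0, -0.06], "angular": [0, 0, 5], "fingers": 0},
    {"delta_pos": [0, 0, -0.08], "angular": [0, 0, 7], "fingers": 0},
    {"delta_pos": [0, 0, -0.09], "angular": [0, 0, 9], "fingers": 0},
    {"delta_pos": [0, 0, -0.1], "angular": [0, 0, 11], "fingers": 0},
    {"delta_pos": [0, 0, -0.1], "angular": [0, 0, 13], "fingers": 0},
    {"delta_pos": [0, 0, -0.1], "angular": [0, 0, 13], "fingers": 0},
  ],
)

```text
clock: 10.25
tcp_pos: [0.5226, -0.1662, 0.1878]
tool_rot: [0.0, 0.17, 0.985, -0.0]
ft_force: [0.0, -0.9, -5.3]
width: 0.0126
gripper_force: 79.3
```

```bash
python3 s.py
```

```text
t 10.25 J [-0.308  0.369  0.018  1.219 -0.     0.034] tcp [ 0.5226 -0.1662  0.1878] yaw 160.42 F [ 0.03 -0.87 -5.26] M [-0.156 -0.12  -0.16 ] w 0.0126 g 79.28500771522522
```

apply_moves(
  targets=[
    {"delta_pos": [0, 0, -0.02], "angular": [0, 0, -1], "fingers": 0},
    {"delta_pos": [0, 0, -0.04], "angular": [0, 0, -3], "fingers": 0},
    {"delta_pos": [0, 0, -0.06], "angular": [0, 0, -5], "fingers": 0},
    {"delta_pos": [0, 0, -0.08], "angular": [0, 0, -7], "fingers": 0},
    {"delta_pos": [0, 0, -0.09], "angular": [0, 0, -9], "fingers": 0},
    {"delta_pos": [0, 0, -0.1], "angular": [0, 0, -11], "fingers": 0},
    {"delta_pos": [0, 0, -0.1], "angular": [0, 0, -12], "fingers": 0},
    {"delta_pos": [0, 0, -0.1], "angular": [0, 0, -12], "fingers": 0},
  ],
)

```text
clock: 10.92
tcp_pos: [0.5227, -0.166, 0.1891]
tool_rot: [0.0, 0.065, 0.998, -0.0]
ft_force: [0.8, 0.1, -3.5]
width: 0.0124
gripper_force: 79.5
```

```bash
python3 s.py
```

```text
t 10.92 J [-0.308  0.368  0.02   1.222  0.    -0.178] tcp [ 0.5227 -0.166   0.1891] yaw 172.58 F [ 0.78  0.09 -3.47] M [ 0.026 -0.081  0.08 ] w 0.0124 g 79.48389887809753
```

apply_moves(
  targets=[
    {"delta_pos": [0, 0, -0.03], "angular": [0, 0, 1], "fingers": 0},
    {"delta_pos": [0, 0, -0.05], "angular": [0, 0, 3], "fingers": 0},
    {"delta_pos": [0, 0, -0.07], "angular": [0, 0, 5], "fingers": 0},
    {"delta_pos": [0, 0, -0.09], "angular": [0, 0, 7], "fingers": 0},
    {"delta_pos": [0, 0, -0.1], "angular": [0, 0, 9], "fingers": 0},
    {"delta_pos": [0, 0, -0.11], "angular": [0, 0, 11], "fingers": 0},
    {"delta_pos": [0, 0, -0.12], "angular": [0, 0, 12], "fingers": 0},
    {"delta_pos": [0, 0, -0.12], "angular": [0, 0, 12], "fingers": 0},
  ],
)

```text
clock: 11.58
tcp_pos: [0.5228, -0.166, 0.1905]
tool_rot: [0.001, 0.169, 0.986, -0.0]
ft_force: [0.9, 0.6, -1.6]
width: 0.0127
gripper_force: 79.8
```

```bash
python3 s.py
```

```text
t 11.58 J [-0.308  0.367  0.022  1.225  0.     0.033] tcp [ 0.5228 -0.166   0.1905] yaw 160.5 F [ 0.86  0.6  -1.61] M [ 0.099 -0.133  0.012] w 0.0127 g 79.84148025512695
```

The pull has dropped to about the stopper's weight, so it has probably let go. I'll test that with a gentle raise while turning.

apply_moves(
  targets=[
    {"delta_pos": [0, 0, -0.02], "angular": [0, 0, -1], "fingers": 0},
    {"delta_pos": [0, 0, -0.05], "angular": [0, 0, -2], "fingers": 0},
    {"delta_pos": [0, 0, -0.08], "angular": [0, 0, -3], "fingers": 0},
    {"delta_pos": [0, 0, -0.11], "angular": [0, 0, -4], "fingers": 0},
    {"delta_pos": [0, 0, -0.14], "angular": [0, 0, -5], "fingers": 0},
    {"delta_pos": [0, 0, -0.17], "angular": [0, 0, -6], "fingers": 0},
    {"delta_pos": [0, 0, -0.2], "angular": [0, 0, -6], "fingers": 0},
    {"delta_pos": [0, 0, -0.2], "angular": [0, 0, -6], "fingers": 0},
  ],
)

```text
clock: 12.25
tcp_pos: [0.5228, -0.166, 0.1928]
tool_rot: [0.001, 0.117, 0.993, -0.0]
ft_force: [-0.9, 1.1, 4.1]
width: 0.0126
gripper_force: 80.6
```

```bash
python3 can.py
```

```text
can body [array([0.126, 0.112]), np.float64(0.937)]
neck [array([-0.14 ,  0.895]), np.float64(0.915)]
stopper [array([ 5.629, -2.727]), np.float64(0.536)]
stand [array([-0.416, -0.031]), np.float64(0.993)]
green z max [0.1221 0.1225]
green z max [0.122  0.1226]
t 12.3 J [-0.308  0.365  0.026  1.23   0.    -0.073] tcp [ 0.5229 -0.166   0.1929] yaw 166.54 F [-0.11 -0.33  4.95] M [ 0.175  0.107 -0.034] w 0.0129 g 80.6828784942627
```

It is free and the can has not moved. Lifting straight up.

apply_moves(
  targets=[
    {"delta_pos": [0, 0, -0.4], "angular": [0, 0, 0], "fingers": 0},
    {"delta_pos": [0, 0, -1], "angular": [0, 0, 0], "fingers": 0},
    {"delta_pos": [0, 0, -2], "angular": [0, 0, 0], "fingers": 0},
    {"delta_pos": [0, 0, -3], "angular": [0, 0, 0], "fingers": 0},
    {"delta_pos": [0, 0, -4], "angular": [0, 0, 0], "fingers": 0},
    {"delta_pos": [0, 0, -5], "angular": [0, 0, 0], "fingers": 0},
    {"delta_pos": [0, 0, -6], "angular": [0, 0, 0], "fingers": 0},
    {"delta_pos": [0, 0, -7], "angular": [0, 0, 0], "fingers": 0},
  ],
)

```text
clock: 12.97
tcp_pos: [0.5226, -0.1661, 0.2633]
tool_rot: [0.0, 0.117, 0.993, -0.0]
ft_force: [0.0, -0.5, -1.7]
width: 0.0127
gripper_force: 79.8
```

```bash
python3 can.py
python3 - <<'E'
from h import *
from plant import ctrl
o=ctrl.get_obs();print(plan(o,[.5468,.1477,.262],166.5))
E
```

```text
can body [array([-0.029, -0.024]), np.float64(1.012)]
neck [array([0.433, 0.398]), np.float64(0.941)]
stopper [array([-3.183,  1.24 ]), np.float64(0.368)]
stand [array([0.039, 0.046]), np.float64(1.064)]
green z max [0.1221 0.1225]
green z max [0.122  0.1225]
t 13.02 J [-0.308  0.331  0.167  1.403 -0.    -0.073] tcp [ 0.5235 -0.1664  0.2655] yaw 166.53 F [ 0.73 -0.69  1.66] M [ 0.033 -0.098 -0.027] w 0.0129 g 79.84873652458191
(array([ 5.05, 31.08,  0.31]), array([-0. ,  0.3,  0. ]))
```

View pics/cs.png

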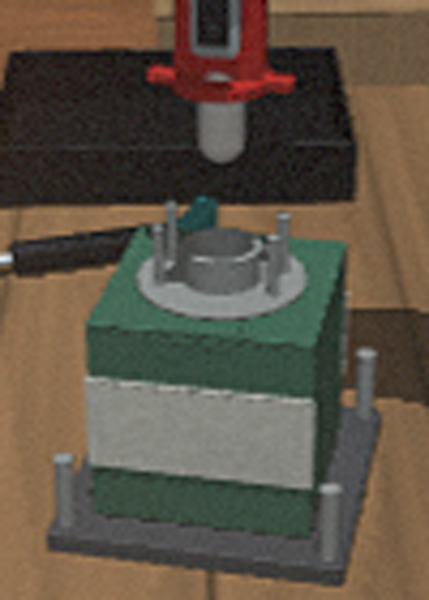

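The stopper is clear of the neck, with its grey shank at (222,140), and the can is standing undisturbed. I'll carry it to the bowl and lean it about 30°, so it barely topples on release.

apply_moves(
  targets=[
    {"delta_pos": [0.4, 2, 0], "angular": [0, 0, -3], "fingers": 0},
    {"delta_pos": [1.2, 5.5, 0], "angular": [0, 0, -7], "fingers": 0},
    {"delta_pos": [2, 9, 0], "angular": [0, 0, -11], "fingers": 0},
    {"delta_pos": [2.8, 12.5, 0], "angular": [0, 0, -15], "fingers": 0},
    {"delta_pos": [3.6, 16, 0], "angular": [0, 0, -19], "fingers": 0},
    {"delta_pos": [4.4, 19.5, 0], "angular": [0, 0, -23], "fingers": 0},
    {"delta_pos": [5.2, 23, 0], "angular": [0, 0, -27], "fingers": 0},
    {"delta_pos": [5.7, 26, 0], "angular": [0, 0, -28.5], "fingers": 0},
  ],
)

```text
clock: 13.68
tcp_pos: [0.5272, 0.1024, 0.2622]
tool_rot: [0.0, -0.133, 0.991, 0.0]
ft_force: [0.7, -1.5, -1.3]
width: 0.0126
gripper_force: 80.0
```

```bash
python3 s.py
python3 - <<'E'
from h import *
from plant import ctrl
o=ctrl.get_obs();print(plan(o,[.5304,.1433,.17],195))
E
```

```text
t 13.68 J [ 0.192  0.31   0.13   1.39   0.    -0.074] tcp [0.5272 0.1024 0.2622] yaw -164.76 F [ 0.68 -1.54 -1.33] M [ 0.03  -0.014  0.049] w 0.0126 g 79.95589256286621
(array([-1.39,  3.86,  9.23]), array([0. , 0. , 0.2]))
```

apply_moves(
  targets=[
    {"delta_pos": [-0.3, 1, 0.5], "angular": [0, -4, 0], "fingers": 0},
    {"delta_pos": [-0.7, 2, 1.5], "angular": [0, -9, 0], "fingers": 0},
    {"delta_pos": [-1.1, 3, 3], "angular": [0, -14, 0], "fingers": 0},
    {"delta_pos": [-1.4, 3.9, 5], "angular": [0, -19, 0], "fingers": 0},
    {"delta_pos": [-1.4, 3.9, 7], "angular": [0, -24, 0], "fingers": 0},
    {"delta_pos": [-1.4, 3.9, 8.5], "angular": [0, -28, 0], "fingers": 0},
    {"delta_pos": [-1.4, 3.9, 9.2], "angular": [0, -30, 0], "fingers": 0},
    {"delta_pos": [-1.4, 3.9, 9.2], "angular": [0, -30, 0], "fingers": 0},
  ],
)

```text
clock: 14.35
tcp_pos: [0.5263, 0.1403, 0.1656]
tool_rot: [0.253, -0.127, 0.959, 0.033]
ft_force: [-0.6, 0.3, -1.7]
width: 0.0126
gripper_force: 79.9
```

```bash
cat > pl.py <<'E'
from h import *
from plant import ctrl
o=ctrl.get_obs();show(o);z=Rt(o).as_matrix()[:,2];print('toolz',z.round(3))
nose=o['tcp_pos']+.064*z;print('nose centre',nose.round(4))
tgt=np.array([.5468+.015*.966,.1477+.015*.259,.018])
print('delta cm',(Rt(o).inv().apply(tgt-nose)*100).round(2),'down 1cm =',Rt(o).inv().apply([0,0,-1]).round(3))
s=ctrl.get_image('side');im=cv2.resize(s['pixels'][180:400,180:380],(545,600),interpolation=cv2.INTER_CUBIC);cv2.imwrite('pics/bowl1.png',cv2.cvtColor(im,cv2.COLOR_RGB2BGR))
X,ok=cloud(s);p=s['pixels'].astype(int);m=(p[...,0]>110)&(p[...,1]<80)&(p[...,2]<80)&ok&(X[...,2]<.25)
print('red z',np.percentile(X[m],[2,50,98],axis=0).round(3).tolist())
E
python3 pl.py
```

```text
t 14.35 J [ 0.26   0.078 -0.574  0.403  0.001 -0.002] tcp [0.5263 0.1403 0.1656] yaw -164.96 F [-0.57  0.26 -1.65] M [-0.174  0.646 -0.018] w 0.0126 g 79.93059039115906
toolz [ 0.476  0.128 -0.87 ]
nose centre [0.5568 0.1485 0.1099]
delta cm [4.08 0.18 8.25] down 1cm = [0.493 0.    0.87 ]
red z [[-0.735, -1.899, -0.704], [0.538, 0.145, 0.14], [1.69, 0.168, 0.18]]
```

View pics/bowl1.png

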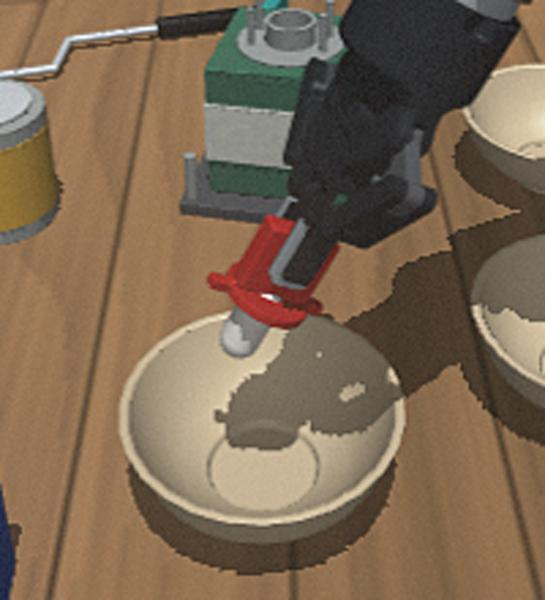

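The stopper hangs tilted above the chosen bowl with its nose at (240,340), leaning towards the robot side. I'll descend to just above the floor.

apply_moves(
  targets=[
    {"delta_pos": [0.5, 0, 1], "angular": [0, 0, 0], "fingers": 0},
    {"delta_pos": [1.1, 0.1, 2.3], "angular": [0, 0, 0], "fingers": 0},
    {"delta_pos": [1.8, 0.1, 3.7], "angular": [0, 0, 0], "fingers": 0},
    {"delta_pos": [2.5, 0.2, 5.1], "angular": [0, 0, 0], "fingers": 0},
    {"delta_pos": [3, 0.2, 6.1], "angular": [0, 0, 0], "fingers": 0},
    {"delta_pos": [3.4, 0.2, 7], "angular": [0, 0, 0], "fingers": 0},
    {"delta_pos": [3.6, 0.2, 7.4], "angular": [0, 0, 0], "fingers": 0},
    {"delta_pos": [3.7, 0.2, 7.5], "angular": [0, 0, 0], "fingers": 0},
  ],
)

```text
clock: 15.07
tcp_pos: [0.5373, 0.1451, 0.0868]
tool_rot: [0.257, -0.126, 0.958, 0.034]
ft_force: [0.4, 0.2, -0.6]
width: 0.0122
gripper_force: 79.9
```

apply_moves(
  targets=[
    {"delta_pos": [0.03, 0, 0.06], "angular": [0, 0, 0], "fingers": 0},
    {"delta_pos": [0.07, 0, 0.12], "angular": [0, 0, 0], "fingers": 0},
    {"delta_pos": [0.1, 0, 0.18], "angular": [0, 0, 0], "fingers": 0},
    {"delta_pos": [0.14, 0, 0.24], "angular": [0, 0, 0], "fingers": 0},
    {"delta_pos": [0.17, 0, 0.3], "angular": [0, 0, 0], "fingers": 0},
    {"delta_pos": [0.2, 0, 0.35], "angular": [0, 0, 0], "fingers": 0},
    {"delta_pos": [0.22, 0, 0.4], "angular": [0, 0, 0], "fingers": 0},
    {"delta_pos": [0.22, 0, 0.4], "angular": [0, 0, 0], "fingers": 0},
  ],
)

```text
clock: 15.73
tcp_pos: [0.5358, 0.1448, 0.0818]
tool_rot: [0.257, -0.126, 0.958, 0.034]
ft_force: [-0.4, 0.1, -0.3]
width: 0.0127
gripper_force: 79.9
```

```bash
python3 pl.py
```

```text
t 15.73 J [ 0.264  0.237 -0.674  0.137 -0.001  0.002] tcp [0.5358 0.1448 0.0818] yaw -164.97 F [-0.35  0.1  -0.25] M [-0.16   0.519  0.027] w 0.0127 g 79.9448812007904
toolz [ 0.483  0.13  -0.866]
nose centre [0.5667 0.1531 0.0264]
delta cm [ 0.91 -0.    0.45] down 1cm = [ 0.5   -0.     0.866]
red z [[-0.727, -1.895, -0.709], [0.553, 0.155, 0.062], [1.785, 0.173, 0.097]]
```

apply_moves(
  targets=[
    {"delta_pos": [0.2, 0, 0.1], "angular": [0, 0, 0], "fingers": 0},
    {"delta_pos": [0.4, 0, 0.2], "angular": [0, 0, 0], "fingers": 0},
    {"delta_pos": [0.55, 0, 0.28], "angular": [0, 0, 0], "fingers": 0},
    {"delta_pos": [0.65, 0, 0.33], "angular": [0, 0, 0], "fingers": 0},
    {"delta_pos": [0.75, 0, 0.38], "angular": [0, 0, 0], "fingers": 0},
    {"delta_pos": [0.83, 0, 0.42], "angular": [0, 0, 0], "fingers": 0},
    {"delta_pos": [0.9, 0, 0.45], "angular": [0, 0, 0], "fingers": 0},
    {"delta_pos": [0.9, 0, 0.45], "angular": [0, 0, 0], "fingers": 0},
  ],
)

```text
clock: 16.45
tcp_pos: [0.5309, 0.1435, 0.0739]
tool_rot: [0.257, -0.126, 0.957, 0.034]
ft_force: [-1.3, 0.5, 0.8]
width: 0.0125
gripper_force: 80.2
```

```bash
python3 pl.py
```

```text
t 16.45 J [ 0.264  0.245 -0.696  0.106 -0.001  0.002] tcp [0.5309 0.1435 0.0739] yaw -164.97 F [-1.29  0.46  0.85] M [-0.132  0.501  0.011] w 0.0125 g 80.21429300308228
toolz [ 0.484  0.13  -0.865]
nose centre [0.5619 0.1518 0.0185]
delta cm [ 0.08 -0.    0.01] down 1cm = [ 0.501 -0.     0.865]
red z [[-0.717, -1.892, -0.713], [0.549, 0.155, 0.055], [1.689, 0.171, 0.09]]
```

apply_moves(
  targets=[
    {"delta_pos": [0.02, 0, 0.03], "angular": [0, 0, 0], "fingers": 0},
    {"delta_pos": [0.03, 0, 0.06], "angular": [0, 0, 0], "fingers": 0},
    {"delta_pos": [0.05, 0, 0.09], "angular": [0, 0, 0], "fingers": 0},
    {"delta_pos": [0.06, 0, 0.11], "angular": [0, 0, 0], "fingers": 0},
    {"delta_pos": [0.08, 0, 0.13], "angular": [0, 0, 0], "fingers": 0},
    {"delta_pos": [0.09, 0, 0.15], "angular": [0, 0, 0], "fingers": 0},
    {"delta_pos": [0.09, 0, 0.15], "angular": [0, 0, 0], "fingers": 0},
    {"delta_pos": [0.09, 0, 0.15], "angular": [0, 0, 0], "fingers": 0},
  ],
)

```text
clock: 17.17
tcp_pos: [0.5317, 0.1435, 0.0735]
tool_rot: [0.258, -0.126, 0.957, 0.034]
ft_force: [-4.1, -1.7, 9.6]
width: 0.0127
gripper_force: 81.8
```

```bash
python3 pl.py
```

```text
t 17.17 J [ 0.264  0.246 -0.697  0.1   -0.001  0.002] tcp [0.5317 0.1435 0.0735] yaw -164.98 F [-4.11 -1.69  9.57] M [-0.236  0.238 -0.035] w 0.0127 g 81.8034017086029
toolz [ 0.486  0.13  -0.864]
nose centre [0.5628 0.1518 0.0182]
delta cm [ 0.15  0.02 -0.06] down 1cm = [0.503 0.    0.864]
red z [[-0.726, -1.894, -0.707], [0.55, 0.155, 0.055], [1.764, 0.171, 0.089]]
```

The nose bears on the bowl floor at about 10 N. I'll ease off a little, then open gently.

apply_moves(
  targets=[
    {"delta_pos": [-0.04, 0, -0.07], "angular": [0, 0, 0], "fingers": 0},
    {"delta_pos": [-0.05, 0, -0.08], "angular": [0, 0, 0], "fingers": 0},
    {"delta_pos": [-0.05, 0, -0.08], "angular": [0, 0, 0], "fingers": 1.3},
    {"delta_pos": [-0.05, 0, -0.08], "angular": [0, 0, 0], "fingers": 1.5},
    {"delta_pos": [-0.05, 0, -0.08], "angular": [0, 0, 0], "fingers": 2},
    {"delta_pos": [-0.05, 0, -0.08], "angular": [0, 0, 0], "fingers": 2.7},
    {"delta_pos": [-0.05, 0, -0.08], "angular": [0, 0, 0], "fingers": 3.5},
    {"delta_pos": [-0.05, 0, -0.08], "angular": [0, 0, 0], "fingers": 3.5},
  ],
  newtons=20,
)

```text
clock: 17.88
tcp_pos: [0.5303, 0.1433, 0.0723]
tool_rot: [0.256, -0.126, 0.958, 0.034]
ft_force: [0.7, 1.3, 0.2]
width: 0.0351
gripper_force: 0.0
```

```bash
python3 pl.py
```

```text
t 17.88 J [ 0.264  0.247 -0.697  0.104 -0.001  0.002] tcp [0.5303 0.1433 0.0723] yaw -164.97 F [0.66 1.32 0.22] M [-0.089  0.469 -0.045] w 0.0351 g 0.0
toolz [ 0.482  0.13  -0.866]
nose centre [0.5612 0.1516 0.0168]
delta cm [-0.07 -0.   -0.09] down 1cm = [ 0.499 -0.     0.866]
red z [[-0.731, -1.894, -0.719], [0.542, 0.147, 0.051], [1.736, 0.169, 0.074]]
```

View pics/bowl1.png

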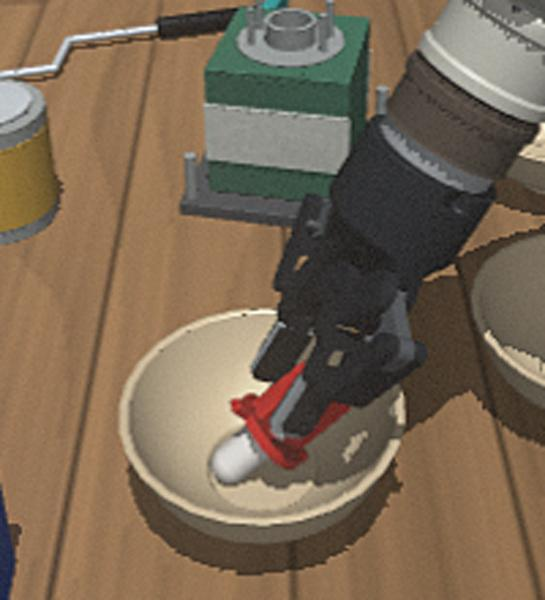

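The stopper has leaned over in the bowl, with its nose at (230,460) and handle at (320,400), and the fingers are open on either side. Retreating along the tool axis.

apply_moves(
  targets=[
    {"delta_pos": [0, 0, -0.5], "angular": [0, 0, 0], "fingers": 3.8},
    {"delta_pos": [0, 0, -1.2], "angular": [0, 0, 0], "fingers": 3.8},
    {"delta_pos": [0, 0, -2.2], "angular": [0, 0, 0], "fingers": 3.8},
    {"delta_pos": [0, 0, -3.5], "angular": [0, 0, 0], "fingers": 3.8},
    {"delta_pos": [0, 0, -5], "angular": [0, 0, 0], "fingers": 3.8},
    {"delta_pos": [0, 0, -7], "angular": [0, 0, 0], "fingers": 3.8},
    {"delta_pos": [0, 0, -9], "angular": [0, 0, 0], "fingers": 3.8},
    {"delta_pos": [0, 0, -11], "angular": [0, 0, 0], "fingers": 3.8},
  ],
)

```text
clock: 18.6
tcp_pos: [0.4765, 0.1288, 0.1691]
tool_rot: [0.257, -0.126, 0.958, 0.034]
ft_force: [0.3, -0.2, 0.2]
width: 0.0378
gripper_force: 0.0
```

```bash
python3 pl.py; sed -i 's/print(nm.*$/pass/' can.py
python3 - <<'E'
from h import *
from plant import ctrl
t=ctrl.get_image('top');s=ctrl.get_image('side')
for r,(u0,v0) in((t,(185,235)),(s,(277,335))):
    X,ok=cloud(r);p=r['pixels'].astype(int);vv,uu=np.mgrid[:420,:560]
    m=(p[...,0]>110)&(p[...,1]<80)&(p[...,2]<80)&ok&(abs(uu-u0)<60)&(abs(vv-v0)<50)
    print('red',m.sum(),X[m].mean(0).round(3),X[m][:,2].max().round(3))
    nb=(abs(uu-u0)<60)&(abs(vv-v0)<50)&ok&(X[...,2]>.052)&(X[...,2]<.07)&~m
    c,rad=cv2.minEnclosingCircle(X[nb][:,:2].astype(np.float32));print('rim',np.round(c,4),round(rad,4))
    p=r['pixels'].astype(int);g=(p[...,1]>p[...,0]+15)&(p[...,1]>p[...,2]+10)&ok&(X[...,2]>.1);print('can top',np.percentile(X[g][:,2],[50,90]).round(4))
E
```

```text
t 18.6 J [ 0.265 -0.032 -0.682  0.397 -0.001  0.002] tcp [0.4765 0.1288 0.1691] yaw -164.97 F [ 0.31 -0.23  0.2 ] M [-0.096  0.436 -0.02 ] w 0.0378 g 0.0
toolz [ 0.483  0.13  -0.866]
nose centre [0.5074 0.1371 0.1136]
delta cm [-0.05  0.   11.07] down 1cm = [ 0.5   -0.     0.866]
red z [[-0.721, -1.89, -0.692], [0.528, 0.147, 0.05], [1.693, 0.168, 0.076]]
red 241 [0.539 0.143 0.056] 0.081
rim [0.5463 0.1474] 0.0796
can top [0.1231 0.1258]
red 865 [0.53  0.149 0.052] 0.078
rim [0.5473 0.1475] 0.0809
can top [0.1208 0.1223]
```

View pics/bowl1.png

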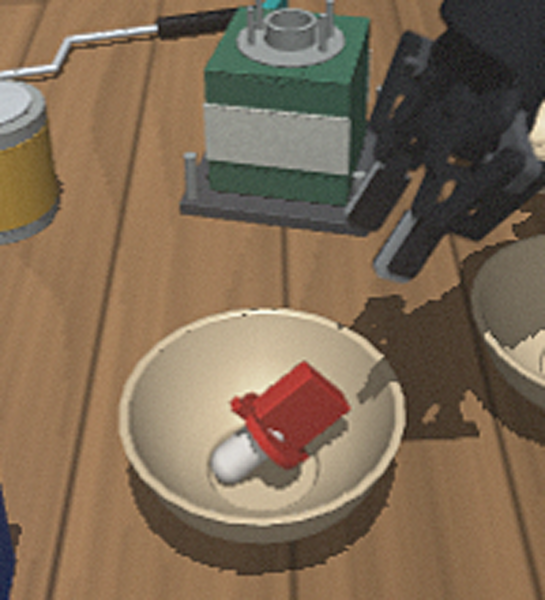

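The stopper lies in the bowl, with its nose at (230,460) and handle at (310,400). The bowl and can have not moved and the gripper is clear, so I'm handing in.

```bash
python3 -c "
from plant import ctrl
print(ctrl.sign_off())"
```

```text
the job is handed in; nothing more can be done
None
```

The job is handed in: the stopper was rocked free and set down in the left-most beige bowl, the final pictures show the can and bowl unmoved, and it took about 19 s of the 67 s allowed; no verdict came back.

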